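# Click the game counter on to its pointer

## Task

Set the game counter for the match: with a fingertip, flick the edge of its star-shaped thumbwheel counter-clockwise (seen from above), click by click, until the lug with the raised stud has clicked into place at the pointer on the guard. Stop exactly there, not a click past it; only push the wheel gently, and leave the rooks, ashtray and egg timer where they stand.

Things in the scene. Friction and masses are not known exactly. Their poses are not given: they have to be found in the camera images.
- counter: Game counter, fixed: dark wood base 150 x 150 mm, 18 mm high. Origin: centre of its underside, on the wheel's upright axis; z up, x towards the pointer. A guard wall (inner radius 62, outer 70 mm, top 40 mm above the stool) surrounds the wheel from -105 to +105 degrees about z (0 = x), so its edge is open only on the -x side, which faces the robot within 0.5 rad of yaw.
- wheel (a joint): Turn of the thumbwheel, rad, growing counter-clockwise from above (the way to advance). 0 = studded lug clicked in at the pointer; one click = 1.047 (six a turn). Starts 2, 3 or 4 clicks short (-2.09, -3.14 or -4.19); no stop at 0. A detent resists with up to 4 N at a lug's end, most near half a click; pushed past half a click (30 degrees) it snaps on by itself to the next, let go earlier it springs back. It does not coast.
- opening (a point): Point fixed in the counter, in the middle of the guard's opening, 45 mm from the wheel's axis along the counter's -x, 32 mm above the stool. The wheel is a black star: hub of 32 mm radius, six radial lugs 10 mm wide with round ends, reaching 55 mm from the axis, underside 22 and top 42 mm above the stool. In every click position one lug lies along -x through this point, the others every 60 degrees.
- stud (a point): Foot of the raised brass stud (14 mm wide, 7 mm high dome) that marks one lug, on the lug's top face, 45 mm from the wheel's axis, 42 mm above the stool. The other five lugs are plain.
- pointer (a point): Tip of the small brass wedge lying on the guard, pointing at the wheel from its far side; 59 mm from the wheel's axis along the counter's x, 42 mm above the stool.
- rook_a: Cream plastic rook, loose, 53 mm tall, foot 34 mm wide, standing to the robot's left of the counter; origin: centre of its underside.
- rook_b: The other rook, the same size, also standing on the left; origin: centre of its underside.
- ashtray: Small empty glass ashtray, loose, 90 mm wide, 28 mm high, to the robot's right of the counter; origin: centre of its underside.
- timer: Orange egg timer, loose, 58 mm wide, 70 mm tall, to the robot's right of the counter; origin: centre of its underside.
There are look-alikes about, which are no part of the job. Of the things that look like the ashtray, the middle-sized one is meant. Several things have the shape of the counter; the one meant has the colours described above.

How it is judged (in metres and radians):
At the end, for the whole second after the job is handed in: The studded lug rests in the click at the pointer (wheel joint within 0.15 rad of 0, still), and the rooks, ashtray and egg timer are upright within 15 mm of where they stood (value of joint wheel between -0.15 and 0.15 rad and velocity of joint wheel between -0.2 and 0.2 rad/s and distance of each of rook_a, rook_b, ashtray, timer from where it was at the start of the episode below 0.015 m and angle between each of rook_a, rook_b, ashtray, timer's own z axis and vertical below 0.3 rad); the robot touches nothing.
It fails at once if the wheel is run past the pointer (over half a click beyond it) (value of joint wheel above 0.62 rad).
It fails at once if the wheel is turned back past the furthest start (value of joint wheel below -4.9 rad).
It fails at once if the wheel is forced or squeezed (over 20 N) (contact force between the fingers and wheel above 20 N).
It fails at once if a rook, the ashtray or the timer is moved over 15 mm, lifted or tipped (distance of any of rook_a, rook_b, ashtray, timer from where it was at the start of the episode above 0.015 m or angle between any of rook_a, rook_b, ashtray, timer's own z axis and vertical above 0.3 rad).
It also fails if it takes over 42 s, if anything falls off the work surface, if the arm or the gripper's body presses on something with over 40 N, if the wrist force passes 120 N, or if a joint passes its speed limit or range.

## Robot

A 7-joint arm with a two-finger parallel gripper is mounted at the origin on the work surface. World frame = base frame: x ahead of the robot, y to its left, z up, the work surface at z = 0. Lengths are in m, angles in degrees, forces in N, time in s.
With the tool pointing down it reaches from about 0.425 to 0.875 m from the base axis. Payload 4.7 kg.
Tool frame: the origin (TCP) lies at the centre of the arm's flange, where the gripper is bolted on; the fingertips stand 182 mm ahead of it and the grasp point (between the pads) lies 164 mm ahead of it; z points along the fingers, x is the direction in which the jaws open and shut, and the axes are right-handed (so a half turn about z gives the same grasp; the last joint's range is limited). The gripper opens to 87 mm and grips with 3 to 60 N. Pads are 19 mm wide; open, the fingers measure 117 mm over their backs; the gripper's body (75 mm by 190 mm) begins 51 mm behind the grasp point.
Start: joints at [74.376, 18.392, -4.016, 83.108, 1.295, 78.541, -3.26], TCP at [0.184, -0.623, 0.405] pointing down, gripper open.
Joint ranges: [-163.93, 163.93], [-17.29, 119.83], [-79.2, 71.16], [3.27, 140.29], [-89.18, 269.18], [5.43, 117.66], [-154.24, 154.24]. Speed limits (degrees/s): [147.25, 147.25, 180, 180, 180, 180, 180].

## Interface

Orientations are given as [roll, pitch, yaw] about the fixed x, y, z axes, in that order (R = Rz(yaw) Ry(pitch) Rx(roll)).
In Python, from cell import env gives the robot as it stands. The module is installed in compiled form; this text tells all that it offers.
- The arm moves only by the tool carry_out, never from a script. Its argument "increments" is a list of rows, each a list of 5 numbers: the shift along the world's x, y, z in m, then the turn about the world's z in degrees, then the gripper's target within -1 to 1 (shut at 1, half-way at 0, fully open at -1). In form: [[dx, dy, dz, spin, jaw], ...]. A call has 1 to 20 rows; each row is the pose to reach, as a shift and turn from the pose commanded when the call began; what a row does not reach only later rows make up. A row lasts 1/10 s, in which the tool goes at most 50 mm and 8.59 degrees, less where a joint would pass 70% of its speed; a pose out of reach is approached as far as the arm can. A call with a gripper value outside its range is refused whole. The fingers move at their own pace and stop on an object; "grip_force" is the grip in N (left out, the last holds). Time passes only in rows, so rows that repeat a pose let the fingers close. It gives the time, the measured TCP pose, the force and the opening at its end, in the units of the state.
- env.get_obs(): the state, without advancing time (a new reading comes with each control period).
- env.read_camera(name): name is "side" or "top" or "wrist"; returns (picture, depth): 420x560x3 uint8, red, green, blue; 420x560 float32, m along the optical axis (not along the pixel's ray), 0 where there is no reading.
- env.get_calibration(name): a dict with "K" (3x3 intrinsics, pixels), "camera_from_world" (4x4, takes a point from world to camera coordinates); the wrist camera has in their place "T_tool_cam" (4x4, takes a point from camera to tool coordinates, whose origin is the TCP and whose axes are the tool frame's). Camera axes: x right, y down, z forward; pixel columns grow to the right and rows downward; lengths in m; the calibration is good to about 2 mm. A picture is of the moment at which its call begins: read the wrist's pose just before it. get_calibration takes no time and is no camera call.
- env.sign_off(): hands the job in, once; it reports no verdict.
The state is a dict: "time_s": time; "qpos": joint angles; "joint_velocities": joint speeds; "effort": joint torques, N m; "tool_pos": TCP position; "tool_rot": TCP orientation; "force": force on the tool from outside, world axes, zero at the start; "wrist_torque": the same for the moment, N m; "grip_width": finger opening in m.
Only numpy, scipy, OpenCV 4.12 (cv2) and the standard library are available. Lean on these libraries where they do the work, as an engineer would, in place of code of your own. Each camera call takes 0.05 s, during which the arm holds its last target.

## Working session

There is one attempt and no reset: what is moved stays moved. The work goes in short steps, Python scripts to look and compute and a tool call to move; the robot and the scene stay as the last step left them, time stands still between calls to the robot, and variables do not carry over. Pictures are saved under pics/ and viewed, and the job is handed in when it is done.

Besides the shell and the picture viewer there is one more tool, called after "Emit:" as name([rows], argument=value, ...), one row to a line, values as JSON. carry_out: Moves the arm, as the interface text tells. Its arguments: {"type":"object","properties":{"increments":{"type":"array"},"grip_force":{"type":"number"}},"required":["increments"]}

```bash
mkdir -p pics; python3 - <<'E'
from cell import env
import cv2,numpy as np
o=env.get_obs();print({k:np.round(v,3) for k,v in o.items()})
for n in("top","side"):
    p,d=env.read_camera(n);cv2.imwrite(f"pics/{n}0.png",p[:,:,::-1]);np.save(f"pics/{n}0d.npy",d)
    c=env.get_calibration(n);print(n,c)
print(env.get_calibration("wrist"))
E
```

```text
{'time_s': np.float64(0.0), 'qpos': array([74.375, 18.438, -4.015, 83.174,  1.295, 78.54 , -3.262]), 'joint_velocities': array([-0.05 , -0.073, -0.034,  0.054,  0.09 ,  0.022, -0.036]), 'effort': array([-1.0000e-03, -4.9129e+01, -4.0400e-01, -3.1253e+01, -6.4000e-02,
        4.4000e-02,  0.0000e+00]), 'tool_pos': array([ 0.184, -0.623,  0.404]), 'tool_rot': array([ 1.79995e+02,  1.07000e-01, -7.35680e+01]), 'force': array([-0.825,  0.05 ,  0.22 ]), 'wrist_torque': array([ 0.034,  0.007, -0.002]), 'grip_width': np.float64(0.087)}
top {'K': array([[384.34478499,   0.        , 271.94084648],
       [  0.        , 384.34478499, 208.03906681],
       [  0.        ,   0.        ,   1.        ]]), 'camera_from_world': array([[-0.0035042 , -0.99992324, -0.01188383, -0.04954854],
       [-0.99254026,  0.0049261 , -0.12181773,  0.53804006],
       [ 0.12186692,  0.01136831, -0.99248134,  0.96988101],
       [ 0.        ,  0.        ,  0.        ,  1.        ]])}
side {'K': array([[545.37987158,   0.        , 282.96469403],
       [  0.        , 545.37987158, 209.19639944],
       [  0.        ,   0.        ,   1.        ]]), 'camera_from_world': array([[-0.72432372, -0.68939982,  0.00911292,  0.32210745],
       [-0.40871698,  0.41870229, -0.81094934,  0.27065643],
       [ 0.55525272, -0.59111444, -0.58504541,  0.87775501],
       [ 0.        ,  0.        ,  0.        ,  1.        ]])}
{'K': array([[364.86934446,   0.        , 276.91642888],
       [  0.        , 364.86934446, 212.28792569],
       [  0.        ,   0.        ,   1.        ]]), 'T_tool_cam': array([[ 9.99999573e-01,  5.11379654e-04, -7.70318334e-04,
        -5.11118191e-04],
       [-3.02293109e-04,  9.68168881e-01,  2.50297674e-01,
        -6.81390326e-02],
       [ 8.73795378e-04, -2.50297334e-01,  9.68168622e-01,
         1.85084551e-02],
       [ 0.00000000e+00,  0.00000000e+00,  0.00000000e+00,
         1.00000000e+00]])}
```

```bash
ls .
```

```text
pics
```

View pics/top0.png

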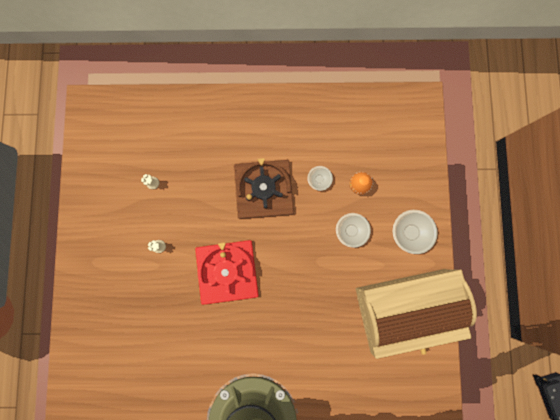

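View pics/side0.png

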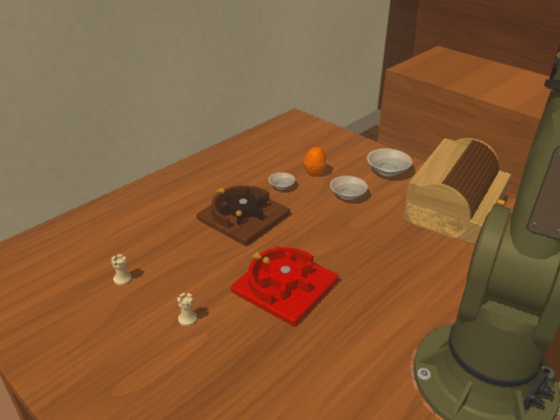

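Candidates for the counter in the top view are the dark wood one with a black star at (264,188) and the red one at (226,272). The dark one matches the colours described. Of the three ashtrays, (320,178), (353,230) and (415,232), the middle-sized one is at (353,230). Next I'll enlarge the counter and measure it.

```bash
cat > h.py <<'E'
import numpy as np,cv2
from cell import env
def ray(n,u,v,z,Tc=None):
    c=env.get_calibration(n);K=c["K"]
    if Tc is None: Tc=np.linalg.inv(c["camera_from_world"])
    d=Tc[:3,:3]@np.linalg.inv(K)@[u,v,1];o=Tc[:3,3]
    return o+d*(z-o[2])/d[2]
def proj(n,P):
    c=env.get_calibration(n);q=c["camera_from_world"]@np.append(P,1);q=c["K"]@q[:3];return q[:2]/q[2]
E
python3 - <<'E'
from h import *
p=cv2.imread("pics/top0.png")
cv2.imwrite("pics/crop0.png",cv2.resize(p[148:228,224:304],None,fx=7,fy=7,interpolation=cv2.INTER_CUBIC))
h=cv2.cvtColor(p,cv2.COLOR_BGR2HSV)
# base dark brown mask
m=((h[...,2]<115)).astype(np.uint8);m[:150]=0;m[230:]=0;m[:,:225]=0;m[:,302:]=0
m=cv2.morphologyEx(m,cv2.MORPH_CLOSE,np.ones((7,7)))
c=max(cv2.findContours(m,0,2)[0],key=cv2.contourArea)
print(cv2.minAreaRect(c))
y=cv2.inRange(h,(15,120,130),(35,255,255));y[:150]=0;y[225:]=0;y[:,230:]*=1;y[:,:230]=0;y[:,300:]=0
n,l,s,ce=cv2.connectedComponentsWithStats(y)
for a,b in zip(s,ce): print(a,b)
print(ray("top",263.5,187,.042))
for q in [(150,183),(157,247),(353,230),(361,184),(320,178)]: print(q,ray("top",*q,0.02))
E
```

```text
((267.50103759765625, 190.02268981933594), (54.30756378173828, 57.48609924316406), 87.39744567871094)
[     0      0    560    420 235131] [279.5068834  209.51044737]
[257 158   8   7  43] [260.65116279 160.44186047]
[246 194   6   6  26] [248.42307692 196.15384615]
[ 0.59193035 -0.03016278  0.042     ]
(150, 183) [0.6084177  0.27403134 0.02      ]
(157, 247) [0.43809729 0.24962609 0.02      ]
(353, 230) [ 0.48043156 -0.26356979  0.02      ]
(361, 184) [ 0.60248539 -0.28831171  0.02      ]
(320, 178) [ 0.61932751 -0.17994569  0.02      ]
```

View pics/crop0.png

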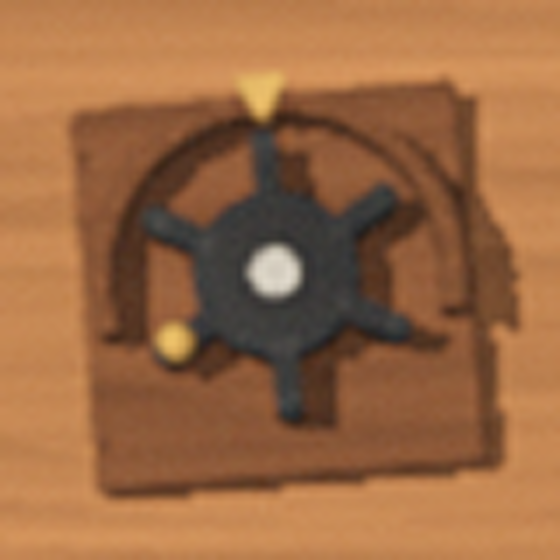

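```bash
python3 - <<'E'
from h import *
C=ray("top",263,186.5,.043);P=ray("top",261,165,.043);L=ray("top",224+290/7-.5,148+414/7-.5,.042);S=ray("top",248.4,196.2,.047)
ps=[ray("top",224+a/7-.5,148+b/7-.5,.018) for a,b in[(72,115),(450,88),(500,465),(103,490)]]
print(C,P,L,S)
f=lambda d:np.degrees(np.arctan2(d[1],d[0]))
print(f(P-C),f(C-L),f(P-L),f(S-C),np.linalg.norm(P-L),np.linalg.norm(S-C))
print(np.mean(ps,0),ps,f(ps[0]-ps[3]),f(ps[1]-ps[2]))
E
```

```text
[ 0.59307725 -0.02889718  0.043     ] [ 0.65020722 -0.02369785  0.043     ] [ 0.54039807 -0.03381468  0.042     ] [0.56715903 0.00869308 0.047     ]
5.2000899428987495 5.332995339987758 5.263856259355678 124.58599356839593 0.11027873631657199 0.04583428254040595
[ 0.59183455 -0.02974269  0.018     ] [array([0.6595681 , 0.05047636, 0.018     ]), array([ 0.66923269, -0.09468023,  0.018     ]), array([ 0.52365399, -0.11228682,  0.018     ]), array([0.5148834 , 0.03751992, 0.018     ])] 5.1171597922498355 6.895977087961277
```

Emit:
carry_out([
  [0.015,0.009,0,2,1],
  [0.045,0.027,0.005,5,1],
  [0.08,0.048,0.01,9,1],
  [0.115,0.068,0.01,13,1],
  [0.14,0.083,0.01,16,1],
  [0.165,0.112,0.01,20,1],
  [0.19,0.141,0.01,24,1],
  [0.215,0.17,0.01,28,1],
  [0.24,0.199,0.01,32,1],
  [0.256,0.235,0.01,36,1],
  [0.271,0.271,0.01,40,1],
  [0.286,0.307,0.01,44,1],
  [0.301,0.343,0.01,48,1],
  [0.308,0.379,0.01,52,1],
  [0.315,0.415,0.01,56,1],
  [0.322,0.45,0.01,60,1],
  [0.326,0.486,0.01,64,1],
  [0.325,0.53,0.01,69,1],
  [0.321,0.57,0.005,74,1],
  [0.317,0.595,0,77,1],
])

```text
time_s: 2.1
tool_pos: [0.5004, -0.0244, 0.4047]
tool_rot: [-180.0, -0.0, 3.9]
force: [0.1, 0.8, 0.4]
grip_width: 0.0005
```

Emit:
carry_out([
  [0,0.013,0,2,1],
  [0,0.013,0,2,1],
  [0,0.013,0,2,1],
])

```text
time_s: 2.4
tool_pos: [0.5012, -0.0173, 0.4048]
tool_rot: [179.9, -0.0, 5.3]
force: [0.6, -0.0, -0.8]
grip_width: 0.0001
```

```bash
python3 - <<'E'
from h import *
from scipy.spatial.transform import Rotation as R
o=env.get_obs();print(o["time_s"],o["tool_pos"],o["tool_rot"],o["force"],o["grip_width"])
T=np.eye(4);T[:3,:3]=R.from_euler("xyz",o["tool_rot"],degrees=True).as_matrix();T[:3,3]=o["tool_pos"]
p,d=env.read_camera("wrist")
np.save("pics/w1T.npy",T@env.get_calibration("wrist")["T_tool_cam"])
cv2.imwrite("pics/w1.png",p[:,:,::-1])
E
```

```text
2.4 [ 0.50115083 -0.01728099  0.40483813] [ 1.79942958e+02 -9.33182163e-03  5.27134742e+00] [ 0.56963503 -0.01471675 -0.75181654] 0.00010465241030213369
```

View pics/w1.png

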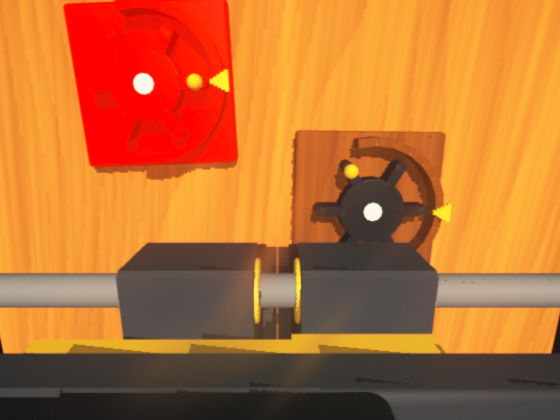

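The wrist view shows the dark counter with its hub cap at (373,212), pointer tip at (432,213), stud at (351,172) and opening lug end at (315,212). The red look-alike is at upper left.

```bash
python3 - <<'E'
from h import *
T=np.load("pics/w1T.npy")
g=lambda u,v,z:ray("wrist",u,v,z,T)
C=g(373,212,.043);P=g(432.5,212.5,.042);L=g(315,211.5,.042);S=g(351,172,.047)
f=lambda d:np.degrees(np.arctan2(d[1],d[0]))
print(C,P,L,S,f(P-C),f(C-L),f(S-C),np.linalg.norm(P-C),np.linalg.norm(L-C))
C=(C+[.593,-.029,.043])/2
y=np.radians(5.2);a=-np.array([np.cos(y),np.sin(y)]);b=np.array([np.sin(y),-np.cos(y)])
print(C)
for A,B in[(.09,-.022),(.057,-.022),(.057,.0155),(.09,.0155)]:print(A,B,C[:2]+A*a+B*b)
E
```

```text
[ 0.59587034 -0.02849276  0.043     ] [ 0.6539851  -0.02387509  0.042     ] [ 0.53983703 -0.03343562  0.042     ] [0.56815321 0.00870928 0.047     ] 4.54305421967419 5.041179271194689 126.68770516973396 0.05830650115145204 0.0562597833442156
[ 0.59443517 -0.02874638  0.043     ]
0.09 -0.022 [ 0.50281166 -0.01499386]
0.057 -0.022 [ 0.53567584 -0.01200298]
0.057 0.0155 [ 0.53907456 -0.04934865]
0.09 0.0155 [ 0.50621038 -0.05233952]
```

Emit:
carry_out([
  [0.001,0,-0.02,0,1],
  [0.001,0,-0.055,0,1],
  [0.001,0,-0.09,0,1],
  [0.001,0,-0.125,0,1],
  [0.001,0,-0.155,0,1],
  [0.001,0,-0.178,0,1],
  [0.001,0,-0.19,0,1],
  [0.001,0,-0.195,0,1],
  [0.001,0,-0.195,0,1],
  [0.001,0,-0.195,0,1],
])

```text
time_s: 3.45
tool_pos: [0.5026, -0.0158, 0.2109]
tool_rot: [180.0, -0.1, 5.4]
force: [0.3, 0.4, -0.2]
grip_width: 0.0005
```

```bash
python3 - <<'E'
from h import *
o=env.get_obs();print(o["time_s"],o["tool_pos"],o["tool_rot"],o["force"],o["grip_width"])
p,d=env.read_camera("side")
cv2.imwrite("pics/s1.png",cv2.resize(p[130:270,150:330,::-1],None,fx=4,fy=4,interpolation=cv2.INTER_CUBIC))
E
```

```text
3.45 [ 0.50260849 -0.0157572   0.21088261] [ 1.79965389e+02 -1.15232454e-01  5.39752454e+00] [ 0.29860397  0.37413077 -0.15195756] 0.0004555046352026287
```

View pics/s1.png

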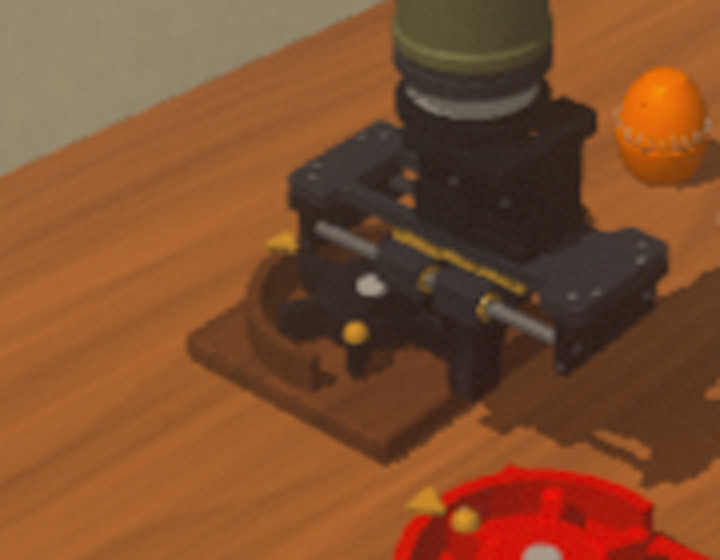

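The fingertips stand in front of the opening, left of the lug. I'll move in and push the first click.

Emit:
carry_out([
  [0.011,0.001,-0.002,0,1],
  [0.022,0.002,-0.002,0,1],
  [0.033,0.003,-0.002,0,1],
  [0.033,0.003,-0.002,0,1],
  [0.033,0.0,-0.002,0,1],
  [0.033,-0.003,-0.002,0,1],
  [0.034,-0.006,-0.002,0,1],
  [0.034,-0.009,-0.002,0,1],
  [0.034,-0.012,-0.002,0,1],
  [0.035,-0.015,-0.002,0,1],
])

```text
time_s: 4.5
tool_pos: [0.5364, -0.0304, 0.2076]
tool_rot: [-180.0, 0.1, 5.4]
force: [-1.0, 3.2, -0.9]
grip_width: 0.0008
```

Emit:
carry_out([
  [0,-0.003,0,0,1],
  [0.001,-0.006,0,0,1],
  [0.001,-0.009,0,0,1],
  [0.001,-0.012,0,0,1],
  [0.001,-0.015,0,0,1],
  [0.002,-0.018,0,0,1],
  [0.002,-0.02,0,0,1],
  [0.002,-0.02,0,0,1],
])

```text
time_s: 5.3
tool_pos: [0.539, -0.0518, 0.2079]
tool_rot: [179.9, -0.0, 5.4]
force: [-0.1, -1.2, 0.1]
grip_width: 0.0006
```

```bash
python3 - <<'E'
from h import *
p,d=env.read_camera("side")
cv2.imwrite("pics/s2.png",cv2.resize(p[130:270,150:330,::-1],None,fx=4,fy=4,interpolation=cv2.INTER_CUBIC))
E
```

```text
(no output)
```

View pics/s2.png

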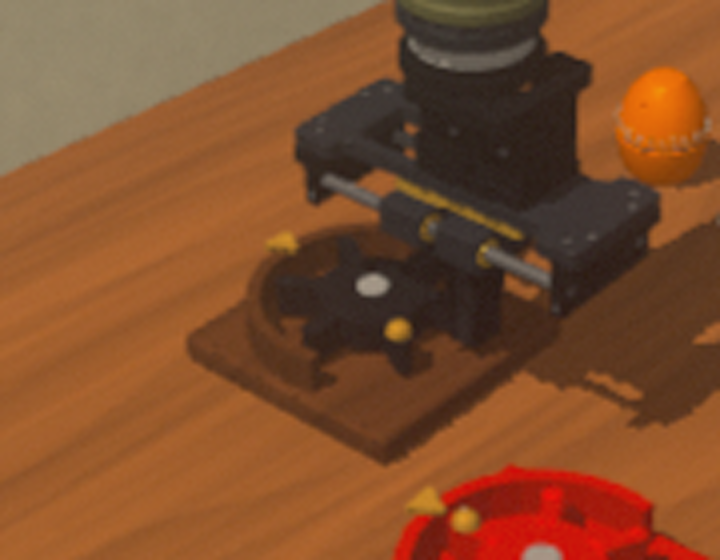

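The stud has moved from (355,332) to (398,330). I'll retract along -x, return, and check.

Emit:
carry_out([
  [-0.011,-0.001,0,0,1],
  [-0.022,-0.002,0,0,1],
  [-0.033,-0.003,0,0,1],
  [-0.033,-0.003,0,0,1],
  [-0.034,0.01,0,0,1],
  [-0.035,0.022,0,0,1],
  [-0.037,0.032,0,0,1],
  [-0.037,0.0345,0,0,1],
  [-0.037,0.0345,0,0,1],
])

```text
time_s: 6.25
tool_pos: [0.5019, -0.0149, 0.2078]
tool_rot: [-180.0, -0.0, 5.6]
force: [0.3, -0.0, -0.1]
grip_width: 0.0004
```

```bash
cat > chk.py <<'E'
from h import *
import sys
p,d=env.read_camera("side")
C=np.array([.5944,-.0287])
for k in range(-4,1):
    t=np.radians(5.2+60*k);P=np.array([*(C+.045*np.array([np.cos(t),np.sin(t)])),.046]);print(k,np.round((proj("side",P)-[150,130])*4))
cv2.imwrite(sys.argv[1],cv2.resize(p[130:270,150:330,::-1],None,fx=4,fy=4,interpolation=cv2.INTER_CUBIC))
h=cv2.cvtColor(p,cv2.COLOR_RGB2HSV);y=cv2.inRange(h,(12,130,110),(35,255,255));
y[:185]=0;y[228:]=0;y[:,:205]=0;y[:,275:]=0
n,l,s,ce=cv2.connectedComponentsWithStats(y)
for a,b in zip(s[1:],ce[1:]):
    if 8<a[4]<80: print(a[4],np.round((b-[150,130]+.5)*4))
print(env.get_obs()["tool_pos"])
E
python3 chk.py pics/s3.png
```

```text
-4 [354. 325.]
-3 [434. 308.]
-2 [448. 261.]
-1 [387. 233.]
0 [311. 248.]
35 [418. 250.]
27 [474. 274.]
51 [234. 340.]
25 [396. 330.]
37 [357. 373.]
11 [268. 380.]
18 [231. 386.]
[ 0.50198239 -0.01561552  0.20776023]
```

View pics/s3.png

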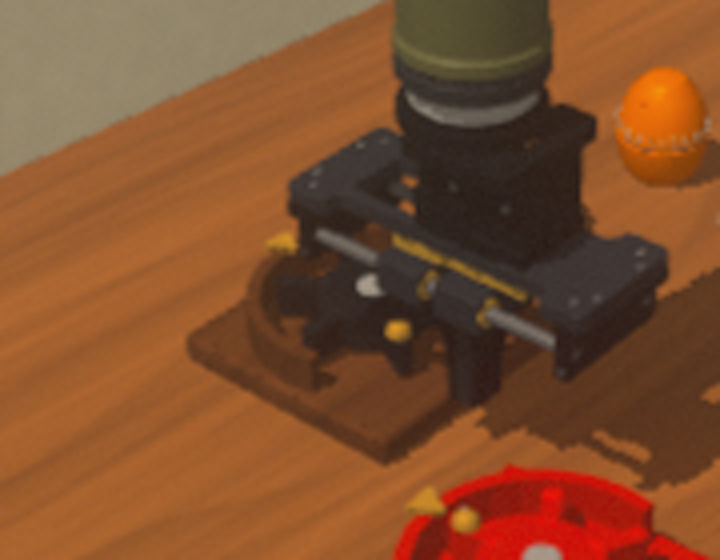

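The stud sits near halfway, at (397,330). The predictions are (354,325) before the click and (434,308) after it. I need a more exact look from the top and wrist cameras.

```bash
python3 - <<'E'
from h import *
p,d=env.read_camera("top")
a=cv2.resize(p[148:228,224:304,::-1],None,fx=5,fy=5,interpolation=cv2.INTER_CUBIC)
p,d=env.read_camera("wrist")
b=cv2.resize(p[:,:,::-1],None,fx=400/420,fy=400/420)[:,150:533]
cv2.imwrite("pics/t4.png",np.hstack([a,b]))
C=np.array([.5944,-.0287])
for k in np.arange(-4,-2.9,.25):
    t=np.radians(5.2+60*k);P=np.array([*(C+.045*np.array([np.cos(t),np.sin(t)])),.046]);print(k,np.round((proj("side",P)-[150,130])*4))
print(env.get_obs()["time_s"])
E
```

```text
-4.0 [354. 325.]
-3.75 [376. 325.]
-3.5 [398. 322.]
-3.25 [417. 316.]
-3.0 [434. 308.]
6.4
```

View pics/t4.png

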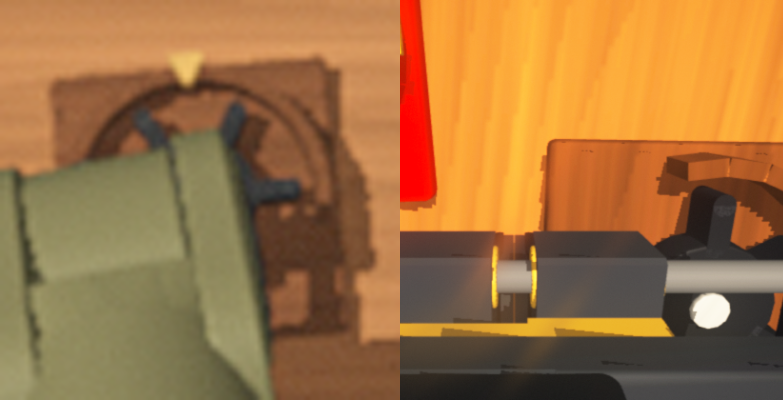

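The top and wrist views confirm the wheel is balanced at half a click, with lugs at ±30° in the opening. The fingertips must be narrower radially than I assumed. I'll re-enter midway between those two lugs, 5 mm deeper, and push on.

Emit:
carry_out([
  [0.001,-0.011,0,0,1],
  [0.002,-0.022,0,0,1],
  [0.002,-0.022,0,0,1],
  [0.012,-0.021,0,0,1],
  [0.022,-0.02,0,0,1],
  [0.032,-0.019,0,0,1],
  [0.04,-0.0185,0,0,1],
  [0.04,-0.0185,0,0,1],
  [0.04,-0.0215,0,0,1],
  [0.04,-0.0245,0,0,1],
  [0.041,-0.0275,0,0,1],
  [0.041,-0.03,0,0,1],
  [0.0415,-0.0325,0,0,1],
  [0.0415,-0.035,0,0,1],
  [0.0415,-0.035,0,0,1],
])

```text
time_s: 7.9
tool_pos: [0.5433, -0.0516, 0.2078]
tool_rot: [180.0, -0.0, 5.4]
force: [0.4, -0.1, 0.2]
grip_width: 0.0007
```

```bash
python3 chk.py pics/s5.png
```

```text
-4 [354. 325.]
-3 [434. 308.]
-2 [448. 261.]
-1 [387. 233.]
0 [311. 248.]
26 [428. 318.]
43 [234. 341.]
17 [230. 386.]
[ 0.5433422  -0.05121827  0.20781298]
```

View pics/s5.png

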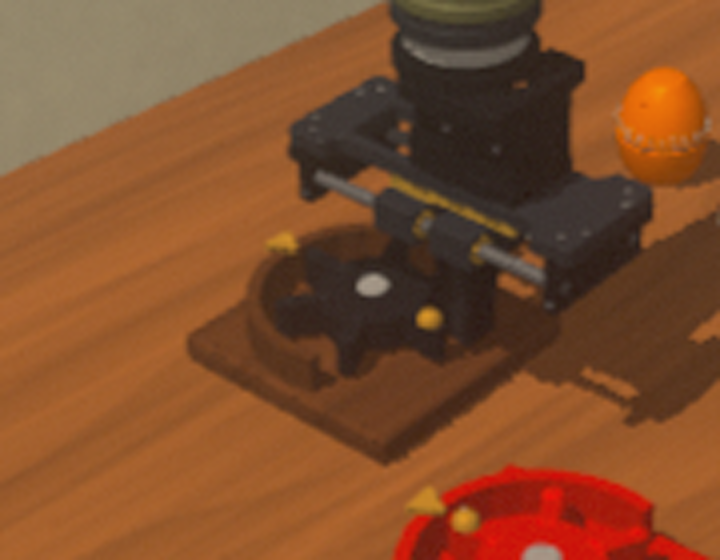

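The stud is at (428,318), one click on. I'll retract and look.

Emit:
carry_out([
  [-0.012,-0.001,0,0,1],
  [-0.025,-0.002,0,0,1],
  [-0.038,-0.0035,0,0,1],
  [-0.038,-0.0035,0,0,1],
  [-0.039,0.01,0,0,1],
  [-0.04,0.022,0,0,1],
  [-0.0415,0.032,0,0,1],
  [-0.0415,0.035,0,0,1],
  [-0.0415,0.035,0,0,1],
])

```text
time_s: 8.85
tool_pos: [0.502, -0.0148, 0.2078]
tool_rot: [-180.0, -0.0, 5.6]
force: [-0.0, -0.6, 0.5]
grip_width: 0.0007
```

```bash
python3 chk.py pics/s6.png
```

```text
-4 [354. 325.]
-3 [434. 308.]
-2 [448. 261.]
-1 [387. 233.]
0 [311. 248.]
34 [418. 251.]
27 [475. 275.]
19 [430. 318.]
38 [234. 345.]
14 [328. 351.]
18 [231. 386.]
[ 0.50199776 -0.01553373  0.20774946]
```

View pics/s6.png

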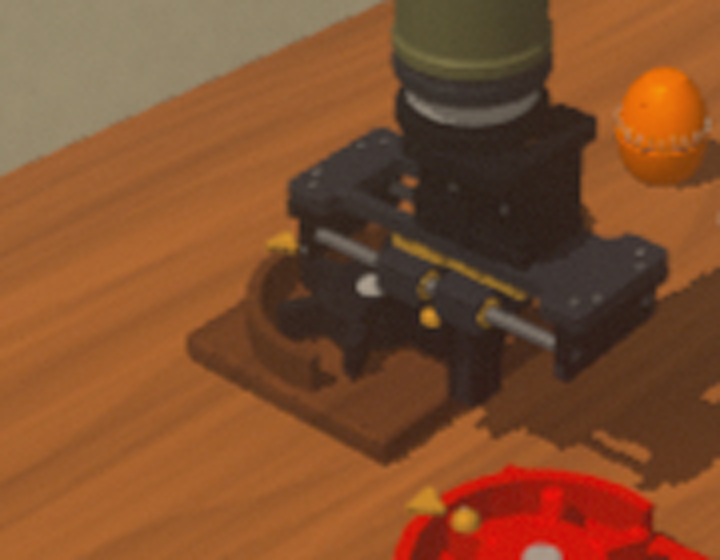

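Click 1 is done, and the studded lug now lies in the opening. Next is click 2, using the deeper entry.

Emit:
carry_out([
  [0.012,0.001,0,0,1],
  [0.025,0.002,0,0,1],
  [0.038,0.0035,0,0,1],
  [0.038,0.0035,0,0,1],
  [0.038,0.0005,0,0,1],
  [0.038,-0.0025,0,0,1],
  [0.039,-0.0055,0,0,1],
  [0.039,-0.0085,0,0,1],
  [0.039,-0.0115,0,0,1],
  [0.04,-0.0145,0,0,1],
  [0.04,-0.0175,0,0,1],
  [0.04,-0.0205,0,0,1],
  [0.04,-0.0235,0,0,1],
  [0.041,-0.0265,0,0,1],
  [0.041,-0.0295,0,0,1],
  [0.0415,-0.0325,0,0,1],
  [0.0415,-0.0355,0,0,1],
  [0.0415,-0.0355,0,0,1],
])

```text
time_s: 10.7
tool_pos: [0.5434, -0.0525, 0.2078]
tool_rot: [180.0, 0.0, 5.4]
force: [0.6, 0.6, 0.3]
grip_width: -0.0
```

```bash
python3 chk.py pics/s7.png
```

```text
-4 [354. 325.]
-3 [434. 308.]
-2 [448. 261.]
-1 [387. 233.]
0 [311. 248.]
12 [329. 357.]
17 [230. 386.]
[ 0.54335302 -0.05196678  0.2078072 ]
```

View pics/s7.png

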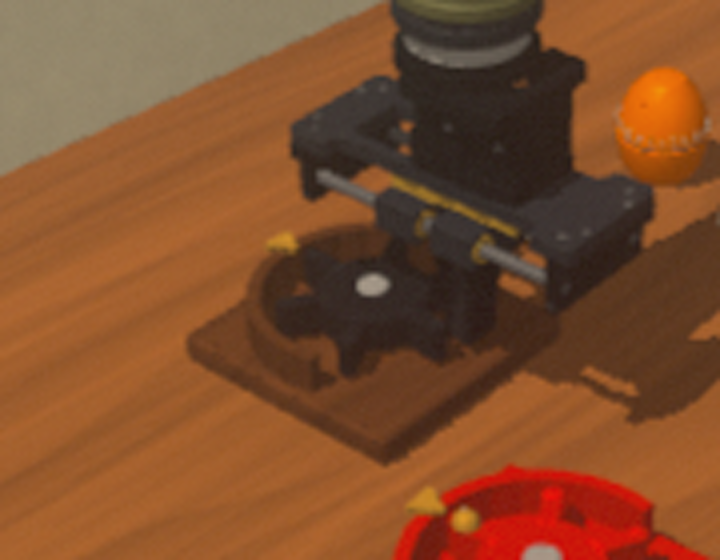

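The wheel is back in the click pattern seen in s5, and the gripper hides the stud. I'll retract and check the wheel from the wrist and side cameras.

Emit:
carry_out([
  [-0.012,-0.001,0,0,1],
  [-0.025,-0.002,0,0,1],
  [-0.038,-0.0035,0,0,1],
  [-0.038,-0.0035,0,0,1],
  [-0.039,0.01,0,0,1],
  [-0.04,0.022,0,0,1],
  [-0.0415,0.032,0,0,1],
  [-0.0415,0.0355,0,0,1],
  [-0.0415,0.0355,0,0,1],
])

```text
time_s: 11.65
tool_pos: [0.502, -0.0147, 0.2078]
tool_rot: [-180.0, -0.0, 5.6]
force: [-0.3, -0.4, -0.1]
grip_width: 0.0006
```

```bash
python3 chk.py pics/s8.png; python3 - <<'E'
from h import *
p,d=env.read_camera("wrist");cv2.imwrite("pics/w8.png",p[:,:,::-1])
p,d=env.read_camera("top")
a=cv2.resize(p[148:228,224:304,::-1],None,fx=5,fy=5,interpolation=cv2.INTER_CUBIC)
s=cv2.resize(cv2.imread("pics/s8.png"),None,fx=.55,fy=.55)
b=np.zeros((400,400+s.shape[1],3),np.uint8);b[:,:400]=a;b[:s.shape[0],400:]=s;cv2.imwrite("pics/ts8.png",b)
E
```

```text
-4 [354. 325.]
-3 [434. 308.]
-2 [448. 261.]
-1 [387. 233.]
0 [311. 248.]
63 [444. 262.]
42 [234. 340.]
11 [327. 354.]
18 [231. 386.]
[ 0.50201587 -0.01551284  0.2077823 ]
```

View pics/ts8.png

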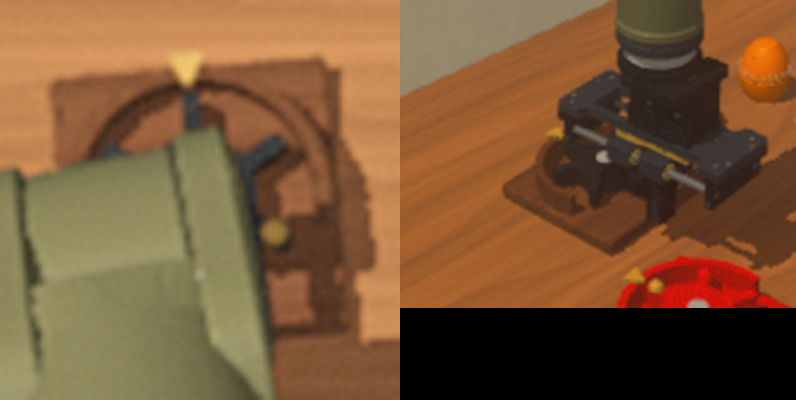

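View pics/w8.png

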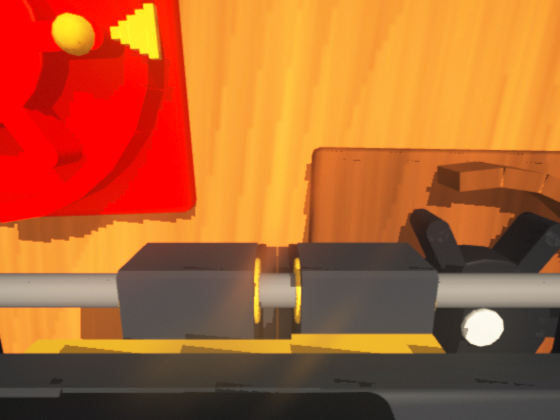

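In the top view the stud is now at lower right, 2 clicks short. Next is click 3, with the same stroke.

Emit:
carry_out([
  [0.012,0.001,0,0,1],
  [0.025,0.002,0,0,1],
  [0.038,0.0035,0,0,1],
  [0.038,0.0035,0,0,1],
  [0.038,0.0005,0,0,1],
  [0.038,-0.0025,0,0,1],
  [0.039,-0.0055,0,0,1],
  [0.039,-0.0085,0,0,1],
  [0.039,-0.0115,0,0,1],
  [0.04,-0.0145,0,0,1],
  [0.04,-0.0175,0,0,1],
  [0.04,-0.0205,0,0,1],
  [0.04,-0.0235,0,0,1],
  [0.041,-0.0265,0,0,1],
  [0.041,-0.0295,0,0,1],
  [0.0415,-0.0325,0,0,1],
  [0.0415,-0.0355,0,0,1],
  [0.0415,-0.0355,0,0,1],
])

```text
time_s: 13.6
tool_pos: [0.5434, -0.0526, 0.2078]
tool_rot: [180.0, 0.0, 5.4]
force: [-0.2, -0.5, 1.3]
grip_width: 0.0007
```

Emit:
carry_out([
  [-0.012,-0.001,0,0,1],
  [-0.025,-0.002,0,0,1],
  [-0.038,-0.0035,0,0,1],
  [-0.038,-0.0035,0,0,1],
  [-0.039,0.01,0,0,1],
  [-0.04,0.022,0,0,1],
  [-0.0415,0.032,0,0,1],
  [-0.0415,0.0355,0,0,1],
  [-0.0415,0.0355,0,0,1],
])

```text
time_s: 14.5
tool_pos: [0.502, -0.0147, 0.2078]
tool_rot: [-180.0, -0.0, 5.6]
force: [0.6, -1.0, -0.0]
grip_width: 0.0001
```

```bash
python3 - <<'E'
from h import *
p,d=env.read_camera("side")
s=cv2.resize(p[160:240,190:270,::-1],None,fx=5,fy=5,interpolation=cv2.INTER_CUBIC)
p,d=env.read_camera("top")
a=cv2.resize(p[148:228,224:304,::-1],None,fx=5,fy=5,interpolation=cv2.INTER_CUBIC)
cv2.imwrite("pics/ts9.png",np.hstack([a,s]))
E
```

```text
(no output)
```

View pics/ts9.png

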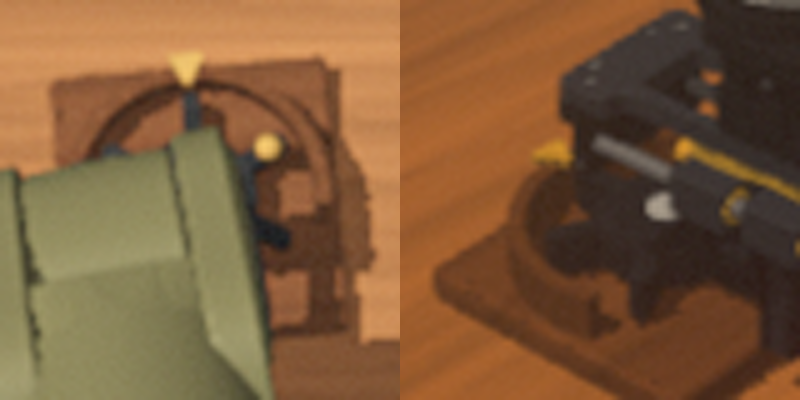

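The stud is at upper right, (267,147) in the crop, so one click remains. I'll do the last stroke, then retract and rise clear.

Emit:
carry_out([
  [0.012,0.001,0,0,1],
  [0.025,0.002,0,0,1],
  [0.038,0.0035,0,0,1],
  [0.038,0.0035,0,0,1],
  [0.038,0.0005,0,0,1],
  [0.038,-0.0025,0,0,1],
  [0.039,-0.0055,0,0,1],
  [0.039,-0.0085,0,0,1],
  [0.039,-0.0115,0,0,1],
  [0.04,-0.0145,0,0,1],
  [0.04,-0.0175,0,0,1],
  [0.04,-0.0205,0,0,1],
  [0.04,-0.0235,0,0,1],
  [0.041,-0.0265,0,0,1],
  [0.041,-0.0295,0,0,1],
  [0.0415,-0.0325,0,0,1],
  [0.0415,-0.0355,0,0,1],
  [0.0415,-0.0355,0,0,1],
])

```text
time_s: 16.4
tool_pos: [0.5434, -0.0526, 0.2078]
tool_rot: [180.0, -0.0, 5.4]
force: [-0.6, -1.2, -1.1]
grip_width: 0.0005
```

Emit:
carry_out([
  [-0.012,-0.001,0,0,1],
  [-0.025,-0.002,0,0,1],
  [-0.038,-0.0035,0,0,1],
  [-0.038,-0.0035,0,0,1],
  [-0.038,-0.0035,0.02,0,1],
  [-0.038,-0.0035,0.055,0,1],
  [-0.038,-0.0035,0.09,0,1],
  [-0.038,-0.0035,0.13,0,1],
  [-0.038,-0.0035,0.165,0,1],
  [-0.038,-0.0035,0.19,0,1],
  [-0.038,-0.0035,0.2,0,1],
  [-0.038,0.0265,0.2,0,1],
  [-0.038,0.0665,0.2,0,1],
  [-0.038,0.1065,0.2,0,1],
  [-0.038,0.1465,0.2,0,1],
  [-0.038,0.1765,0.2,0,1],
  [-0.038,0.1965,0.2,0,1],
  [-0.038,0.1965,0.2,0,1],
])

```text
time_s: 18.2
tool_pos: [0.5044, 0.1486, 0.407]
tool_rot: [-179.9, 0.1, 5.8]
force: [-0.0, 0.4, 1.0]
grip_width: 0.0006
```

```bash
python3 - <<'E'
from h import *
p,d=env.read_camera("top");cv2.imwrite("pics/t10.png",p[:,:,::-1])
a=cv2.resize(p[148:228,224:304,::-1],None,fx=7,fy=7,interpolation=cv2.INTER_CUBIC);cv2.imwrite("pics/t10c.png",a)
p,d=env.read_camera("side");cv2.imwrite("pics/s10.png",p[:,:,::-1])
E
```

```text
(no output)
```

View pics/t10.png

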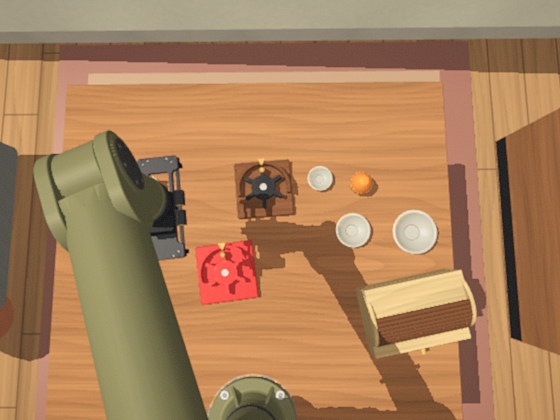

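View pics/t10c.png

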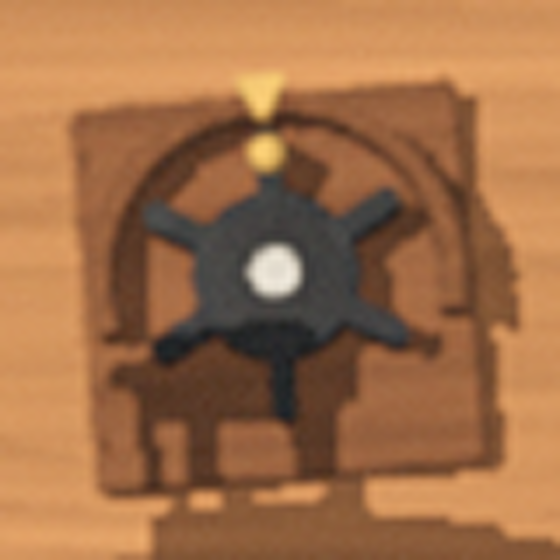

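View pics/s10.png

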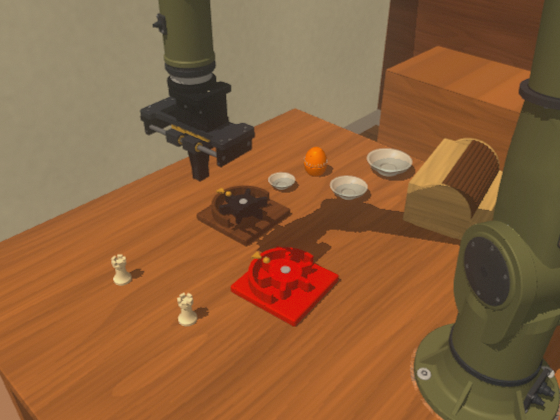

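The stud lies at the pointer: in the enlarged crop it's at (266,153), with the pointer tip at (262,122) and the hub at (273,270). The rooks, ashtray and timer are where they were. I'll check the numbers and hand in.

```bash
python3 - <<'E'
from h import *
g=lambda a,b,z:ray("top",224+a/7-.5,148+b/7-.5,z)
f=lambda d:np.degrees(np.arctan2(d[1],d[0]))
C=g(273,270,.043);print("stud err deg",f(g(266,153,.047)-C)-5.2)
A=cv2.imread("pics/side0.png").astype(int);B=cv2.imread("pics/s10.png").astype(int)
for n,(x0,x1,y0,y1) in dict(rook_a=(105,138,250,288),rook_b=(172,204,288,328),ash=(326,372,174,204),timer=(300,332,144,178)).items():
    print(n,np.abs(A-B)[y0:y1,x0:x1].mean())
o=env.get_obs();print(o["time_s"],np.abs(o["joint_velocities"]).max(),o["force"])
E
```

```text
stud err deg -1.989003988044629
rook_a 13.073099415204679
rook_b 13.344270833333333
ash 14.277777777777779
timer 10.457107843137255
18.3 1.3411853666766753 [-0.10135207 -0.59060313  0.64642291]
```

```bash
python3 - <<'E'
from h import *
A=cv2.imread("pics/side0.png",0);B=cv2.imread("pics/s10.png",0)
print("bg",np.abs(A.astype(int)-B)[300:400,20:100].mean())
for n,(x0,x1,y0,y1) in dict(rook_a=(105,138,250,288),rook_b=(172,204,288,328),ash=(326,372,174,204),timer=(300,332,144,178)).items():
    r=cv2.matchTemplate(B[y0-10:y1+10,x0-10:x1+10],A[y0:y1,x0:x1],cv2.TM_CCOEFF_NORMED);_,m,_,l=cv2.minMaxLoc(r);print(n,round(m,3),l[0]-10,l[1]-10)
env.sign_off()
E
```

```text
bg 12.67875
rook_a 0.999 0 0
rook_b 0.999 0 0
ash 0.959 0 0
timer 0.996 0 0
the job is handed in; nothing more can be done
```

I turned the dark wood counter's wheel four clicks counter-clockwise with the closed fingertips, so the studded lug now rests at the pointer. I then lifted the arm clear and handed the job in at about 18 s.

- **First push fell short:** the wheel stayed balanced at half a click, because the fingertips are narrower than I had assumed. I went in again 5 mm deeper and finished that click. The other three clicks each took one stroke, and I checked the stud's position after each.
- **Wheel position:** the last top view puts the stud about 2° from the pointer line (8.6° is allowed).
- **Other objects:** matching the first and last side views shows a shift of 0 pixels for both rooks, the ashtray and the timer. The raw pixel difference first looked high (10–14), but the bare table changed just as much (about 13), so I put it down to overall brightness.
- **Forces:** the highest I read was about 3.5 N, seen only at the end of each move. I have no readings of the peaks during a stroke.

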